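# Demould the casting and latch the mould shut

### The job

Get the mould ready for its next shot: lift the finished casting out of the open mould and lay it, round belly down and flat top level, in the V-block, its body about midway along the block and its flange hanging clear off the end where the dial gauge stands. Then close the mould's lid fully, hook the wire loop of the draw latch over the keeper on the lid, and press the latch lever down over centre until it snaps flat against the mould. Do not drop the casting, and leave the other things on the bench where they are.

Things in the scene. Friction and masses are not known exactly. Their poses are not given: they have to be found in the camera images.
- mould: Dark grey book mould fixed on a 116 x 144 x 10 mm steel foot plate. Origin: centre of the plate's underside, z up. Lower half 84 mm (x) by 120 mm (y); its top, the parting face, is 68 mm above the bench. The lid hinges along the edge x = +42 mm and shut its top is 95 mm up. The draw latch is on the face across from it, x = -42 mm, at y = 0.
- cavity (a point): Middle of the mould's open cavity, in the parting face: x = 0, y = -4 mm of the mould, 68 mm up. At the start the casting's origin lies 1 mm below this point and its axes are parallel to the mould's (flange to +y); it fits with about 1 mm clearance and the upper 19 mm of its straight sides stand proud of the parting face, to be gripped.
- casting: Bright cast aluminium valve body, 0.16 kg. Body 60 mm long (y = -30 to +30 mm); a round flange, 40 mm across, 8 mm thick, at its +y end. Underside: half-round belly, radius 14 mm. Above the belly's axis the sides are straight and parallel, 28 mm apart (along x), up to a flat top, 20 mm above the axis, with two ports. Origin: on the belly's axis, mid body; z up.
- flange (a point): Centre of the casting's flange, 34 mm along +y from the casting's origin.
- vblock: Dark steel V-block fixed on a black plate 130 x 120 x 15 mm. Origin: centre of the plate's underside, z up. Block 56 mm wide (x), 44 mm long (y = -22 to +22 mm), its top 60 mm above the bench. A 90 degree V, 32 mm wide and 16 mm deep, runs along y at x = 0. Seated in it, the casting's axis is 64 mm above the bench.
- gauge_stand: Dial gauge on a grey magnetic stand with gold arms, fixed beyond the +y end of the V-block, facing it: origin, under the magnetic base, 118 mm along the V-block's +y from its origin. 170 mm high. The gauge's tip is 70 mm and its dial 82 mm from the V-block's origin.
- lid (a joint): Angle of the mould's lid: 0 shut, positive open, at most 2.1 (leaning back past upright); starts at 1.75 to 2.05. Stiff hinge: the lid stays at any angle; pushing near its free edge takes 2 to 8 N.
- lid_hinge (a point): Middle of the lid's hinge axis, which runs along the mould's y: x = +42 mm, 68 mm above the bench. The lid is 84 mm from hinge to free edge, 120 mm wide (along y), 27 mm thick from this axis to its outer face, 0.6 kg.
- lid_edge (a point): Middle of the lid's free edge on its outer face (its top when shut): 84 mm from the hinge, 27 mm from the inner face.
- keeper (a point): Keeper at the middle of the lid's free edge: a steel shelf 26 mm wide with an upturned lip. The point: centre of the bar when hooked, in the groove behind the lip. Axes: as the lid (shut: x from lip to lid, z up). Shut, it is at x = -48.5 mm, z = 76 mm of the mould. The lip's top is 4.5 mm above it, its outer side 5 mm farther out; a plate on the lid's edge is 4.5 mm behind it.
- lever (a joint): Latch lever angle: 0 shut (hanging straight down along the mould's face); positive swings its free end outwards (mould's -x) and up; pi/2 sticks out level, at most 2.5; starts at 2.1 to 2.35. Slight friction: it stays (0.4 N at its end). With the loop hooked it stiffens from 0.9, takes about 2 N near its end, passes dead centre at 0.27; below about 0.15 it pulls itself shut.
- lever_pivot (a point): Pivot of the lever, an axis along the mould's y: x = -55 mm, z = 52 mm of the mould. The wire loop is pivoted on the lever, 9 mm from this axis towards the lever's free end; its legs are at y = +22 and -22 mm.
- lever_tip (a point): On the lever's outer face (upper face when open; 5 mm off the pivot's plane), 36 mm from the pivot, 2 mm from the free end. The lever is a steel plate 28 mm wide, 3 mm thick.
- bail (a joint): Angle of the wire loop on the lever: 0 as latched, positive away from the lid towards the lever's outer face, at most 2.72 (folded back, as at the start). It swings freely: folded back it leans outwards; pushed over the top towards the lid it falls in and rests on the lid's edge above the keeper, and its bar drops into the groove as the lever is pressed down.
- bail_bar (a point): Middle of the loop's bar: steel wire 4 mm thick, 44 mm long, along the mould's y, 32 mm from the loop's pivot. At the start it is 11 to 22 mm outside the lever's pivot, 33 to 39 mm above it and about 10 mm clear of the lever.
- hex_key: Bystander: small L-shaped dark hex key lying on the V-block's ground plate. Origin: under its middle.
- release_jar: Bystander: jar with a steel cap, 48 mm across and 75 mm high, standing beside the flange end (+y) of the mould. Origin: centre of its underside.
- screwdriver: Bystander: black screwdriver lying on the bench between the mould and the V-block.
- caliper: Bystander: steel caliper, 200 mm long, lying flat on the far side of the bench.
- air_valve: Bystander: dark pneumatic valve block, 78 mm long and 30 mm high, with two brass fittings, on the far side.

How it is judged:
By the outcome, as a careful person would: the job done as asked, in the order asked, and still so for the second after the job is handed in, with the robot touching nothing.
It also fails if it takes over 56 s, if anything falls off the work surface, if the arm or the gripper's body presses on something with over 40 N, if the wrist force passes 120 N, or if a joint passes its speed limit or range.

### The arm

A 6-joint arm with a two-finger parallel gripper is mounted at the origin on the work surface. World frame = base frame: x ahead of the robot, y to its left, z up, the work surface at z = 0. Lengths are in m, angles in rad, forces in N, time in s.
With the tool pointing down it reaches from about 0.3 to 0.85 m from the base axis. Payload 5.4 kg.
Tool frame: the origin (TCP) lies between the finger pads; the fingertips stand 19 mm ahead of it and the grasp point (between the pads) is the TCP; z points along the fingers, y is the line along which they close (so a half turn about z gives the same grasp; the last joint's range is limited). The gripper opens to 85 mm and grips with 20 to 120 N. Pads are 22 mm wide; open, the fingers measure 114 mm over their backs; the gripper's body (76 mm by 85 mm) begins 54 mm behind the grasp point. The pads swing forward as they close: fully open they stand 13 mm farther back than shut.
Start: joints at [-0.21, 0.158, 1.597, -0, 1.386, -0.21], TCP at [0.575, -0, 0.25] pointing down, gripper open.
Joint ranges: [-2.91, 2.91], [-0.94, 2.29], [0.18, 2.7], [-1.29, 4.43], [0.17, 2.64], [-3, 3]. Speed limits (rad/s): [2.57, 2.57, 3.14, 3.14, 3.14, 3.14].

### API

Orientations are given as a rotation vector (axis times angle).
In Python, from workcell import * gives the robot as it stands.
- The arm moves only by the shell command python3 -m handwheel 'ROWS' [FORCE]. ROWS is a JSON list of rows, 1 to 5 of them, each of 7 numbers: a rotation vector rx, ry, rz in rad, then dx, dy, dz in m, then the finger opening in m; each row is the pose to reach, as a shift and turn from the pose commanded when the command began, along the tool's axes at that moment; what a row does not reach only later rows make up. A row lasts 1/12 s, in which the tool goes at most 0.0417 m and 0.125 rad, less where a joint would pass 70% of its speed; a pose out of reach is approached as far as the arm can. The fingers move at their own pace and stop on an object; FORCE is the grip in N (left out, the last holds). Time passes only in rows, so rows that do not move let the fingers close. It prints the time, the measured TCP pose, the force, the opening and the grip force at its end.
- get_state(): the state, without advancing time (a new reading comes with each control period).
- get_image(name): name is "scene" or "side" or "wrist"; returns (picture, depth): 480x640x3 uint8, red, green, blue; 480x640 float32, m along the optical axis (not along the pixel's ray), 0 where there is no reading.
- calibration(name): a dict with "fx", "fy", "cx", "cy" (pixels), "R" (3x3) and "t" (3): a world point X has camera coordinates R X + t. Camera axes: x right, y down, z forward; pixel columns grow to the right and rows downward; lengths in m; the calibration is good to about 2 mm. A picture is of the moment at which its call begins: read the wrist's pose just before it. calibration takes no time and is no camera call; for the wrist camera it gives the pose at the moment of the call.
- job_done(): hands the job in; it is judged then, once.
The state is a dict: "time": time; "joint_positions": joint angles; "qvel": joint speeds; "joint_efforts": joint torques, N m; "ee_pos": TCP position; "tcp_rot": TCP orientation; "force": force on the tool from outside, world axes, zero at the start; "torque": the same for the moment, N m; "gripper_width": finger opening in m; "gripper_force": force on a finger pad.
Only numpy, scipy, OpenCV 4.12 (cv2) and the standard library are available. Lean on these libraries where they do the work, as an engineer would, in place of code of your own. Each camera call takes 0.05 s, during which the arm holds its last target. There are 200 camera calls.

## Working session

There is one attempt and no reset: what is moved stays moved. The work goes in short steps, Python scripts to look and compute and a shell command to move; the robot and the scene stay as the last step left them, time stands still between calls to the robot, and variables do not carry over. Pictures are saved under pics/ and viewed, at most 10 in all, crops included, and the job is handed in when it is done.

```bash
ls; mkdir -p pics; cat > h.py <<'E'
from workcell import *
import numpy as np, cv2
from scipy.spatial.transform import Rotation as Rn
def P(u,v,d,c):
    p=np.array([(u-c['cx'])/c['fx']*d,(v-c['cy'])/c['fy']*d,d]); return np.array(c['R']).T@(p-np.array(c['t']))
def cloud(dep,c):
    v,u=np.mgrid[0:480,0:640]; p=np.stack([(u-c['cx'])/c['fx']*dep,(v-c['cy'])/c['fy']*dep,dep],-1)
    return (p-np.array(c['t']))@np.array(c['R'])
def proj(X,c):
    q=np.array(c['R'])@np.array(X)+np.array(c['t']); return q[0]/q[2]*c['fx']+c['cx'],q[1]/q[2]*c['fy']+c['cy']
def shot(n,name,save=True):
    c=calibration(n); im,d=get_image(n)
    if save: cv2.imwrite('pics/%s.png'%name,im[...,::-1])
    np.savez('pics/%s.npz'%name,im=im,d=d,**{k:np.array(c[k]) for k in c}); return im,d,c
def load(name):
    z=np.load('pics/%s.npz'%name); return z['im'],z['d'],{k:z[k] for k in('fx','fy','cx','cy','R','t')}
E
python3 - <<'E'
from h import *
a=[shot(n,n+'0') for n in('scene','side','wrist')]
for n,x in zip('ssw',a): print(x[2]['fx'], -np.array(x[2]['R']).T@np.array(x[2]['t']))
s=get_state(); print(s['ee_pos'],s['tcp_rot'],s['time'])
E
```

```text
pics
598.2782971840918 [ 1.39247307 -0.40550346  0.98359964]
541.6961518265366 [0.31502762 0.54685694 0.8117221 ]
360.3276077775929 [0.57512543 0.07975208 0.3729447 ]
[5.74574429e-01 6.92256866e-05 2.49563907e-01] [-2.22064176e+00 -2.22058259e+00  1.14758711e-03] 0.15
```

View pics/scene0.png

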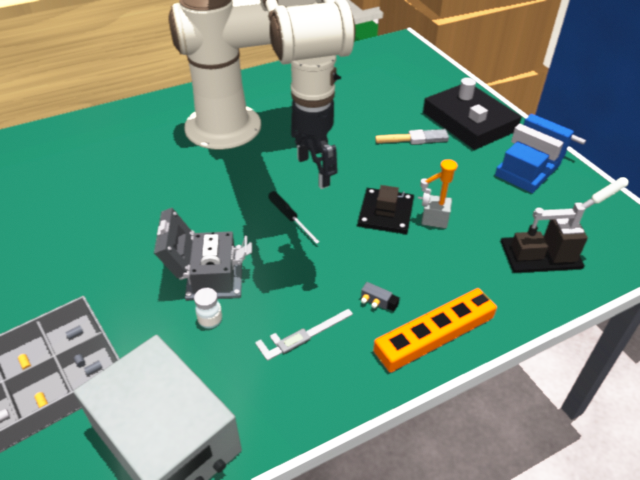

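View pics/side0.png

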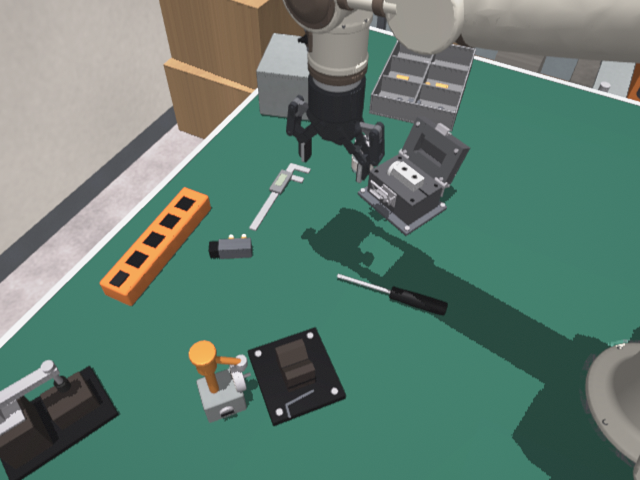

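The scene view shows the mould at about (215,262) with its lid to the left (world −y) and its latch to the right, and the casting at (210,248). The V-block is at (387,203), with the gauge to its right at (440,200). The side view agrees: mould (403,190), V-block (297,368), gauge (220,380).

```bash
python3 - <<'E'
from h import *
def rect(p,n):
    if len(p)<15: print(n,len(p)); return
    r=cv2.minAreaRect((p[:,:2]*1000).astype(np.float32)); print(n,len(p),np.round(p[:,2].mean()*1e3,1),[np.round(x,1) for x in r])
for n in('scene0','side0','wrist0'):
    im,d,c=load(n); W=cloud(d,c); ok=d>0; imf=im.astype(int); mx=imf.max(2); mn=imf.min(2)
    print(n, 'bench z', np.median(W[ok&(imf[...,1]>imf[...,0]+40)][:,2]))
    seeds={'scene0':((212,262),(387,208)),'side0':((403,190),(297,375))}.get(n)
    if seeds is None: 
        cs=load('scene0')[2]
        continue
    for nm,(u,v),zp in zip(('mould','vb'),seeds,(10,15)):
        ctr=W[v,u]; print(nm,ctr)
        near=ok&(np.hypot(W[...,0]-ctr[0],W[...,1]-ctr[1])<.12)
        notgreen=~(imf[...,1]>imf[...,0]+20)
        k=cv2.erode((near&notgreen&(abs(W[...,2]-zp/1e3)<.004)).astype(np.uint8),None)*0+(near&notgreen&(abs(W[...,2]-zp/1e3)<.004))
        nl,lab,st,_=cv2.connectedComponentsWithStats(k.astype(np.uint8)); 
        big=lab==1+st[1:,4].argmax(); rect(W[big],nm+' plate largest'); rect(W[k>0],nm+' plate all')
        top=near&(abs(W[...,2]-(.087 if nm=='mould' else .06))<.005)&((mn>130) if nm=='mould' else True)
        nl,lab,st,_=cv2.connectedComponentsWithStats(top.astype(np.uint8)); 
        for i in st[1:,4].argsort()[::-1][:2]: rect(W[lab==1+i],nm+' top')
E
```

```text
scene0 bench z -1.2813816018142043e-06
mould [ 0.54905214 -0.22143028  0.0720323 ]
mould plate largest 339 10.0 [array([ 569.2, -185.7]), array([52.4, 93.3]), np.float64(36.4)]
mould plate all 491 10.2 [array([ 553.2, -228.5]), array([115. , 219.8]), np.float64(66.3)]
mould top 328 86.5 [array([ 516.9, -213.5]), array([29.7, 71.8]), np.float64(67.7)]
mould top 21 87.6 [array([ 556.4, -151.1]), array([ 2.6, 29.4]), np.float64(68.1)]
vb [0.54078778 0.21000672 0.03620039]
vb plate largest 1219 14.8 [array([520.3, 221.7]), array([115.1, 133.7]), np.float64(50.2)]
vb plate all 1257 14.8 [array([541.5, 247.1]), array([181.4, 133.6]), np.float64(50.2)]
vb top 117 59.0 [array([505.3, 233.1]), array([44.3, 24.9]), np.float64(47.1)]
vb top 91 59.1 [array([536. , 208.2]), array([43.1, 17.4]), np.float64(50.5)]
side0 bench z -0.00013928655413907655
mould [ 0.50689034 -0.17722667  0.0687787 ]
mould plate largest 832 9.9 [array([ 514.7, -209.3]), array([116.5, 143.2]), np.float64(67.3)]
mould plate all 835 10.0 [array([ 514.8, -209.4]), array([116.5, 143.4]), np.float64(67.3)]
mould top 368 86.5 [array([ 515.9, -211.1]), array([32. , 69.7]), np.float64(68.8)]
mould top 44 88.2 [array([ 545.2, -144.5]), array([ 5.6, 46.6]), np.float64(66.9)]
vb [0.50065908 0.24606344 0.05958458]
vb plate largest 4271 14.8 [array([517., 225.]), array([118.9, 130.5]), np.float64(49.9)]
vb plate all 4300 14.8 [array([536.6, 248.1]), array([179.3, 130.4]), np.float64(49.8)]
vb top 326 58.7 [array([532.2, 211.3]), array([44.1, 19.8]), np.float64(50.6)]
vb top 315 59.2 [array([502.6, 236.7]), array([44.2, 18.9]), np.float64(50.8)]
wrist0 bench z 1.0319085605026557e-05
```

View pics/wrist0.png

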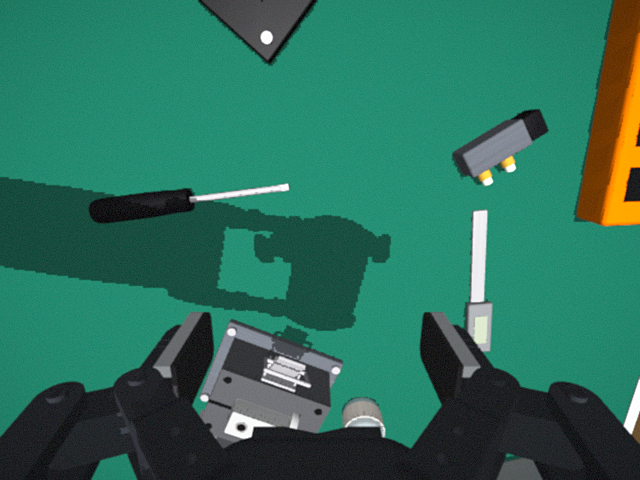

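The wrist view shows the mould's latch side at about (285,370), the jar cap at (362,418) and the corner of the V-block plate at (268,60). Scene and side depth agree to 2–3 mm:

| Part | Centre (mm) | Yaw |
|---|---|---|
| Mould | (515, −210) | about −112.7° |
| V-block | (518, 223) | about −40° |

Next I move the wrist camera over the mould for a closer look.

```bash
cat > go.py <<'E'
# go.py frame x y z(mm, frame coords; of the TCP) heading_deg(of tool y in frame) [tilt_deg about frame y] : prints tool-axis shift
import sys,json; from h import *
F=json.load(open('frames.json')); a=sys.argv; f=F[a[1]]
p=np.array([float(x) for x in a[2:5]])/1e3; hd=float(a[5]); tl=float(a[6]) if len(a)>6 else 0
Rf=Rn.from_euler('z',f[2],degrees=True)
T=Rf.apply(p)+np.array([f[0],f[1],0])/1e3
base=Rn.from_matrix(np.array([[0,1,0],[1,0,0],[0,0,-1.]]))
Rt=Rf*Rn.from_euler('y',tl,degrees=True)*Rn.from_euler('z',hd,degrees=True)*base
s=get_state(); R0=Rn.from_rotvec(s['tcp_rot'])
print('t',round(s['time'],2),'world',np.round(T,4),'rotvec',np.round((R0.inv()*Rt).as_rotvec(),3),'shift',np.round(R0.inv().apply(T-s['ee_pos']),4))
E
echo '{"m":[515,-210,-112.7],"v":[518.5,223.3,-40.1]}' > frames.json
python3 -m handwheel '[[0,0,-0.6,-0.12,0.007,0,0.06],[0,0,-0.6,-0.12,0.007,0,0.06],[0,0,-0.6,-0.12,0.007,0,0.06],[0,0,-0.6,-0.12,0.007,0,0.06],[0,0,-0.6,-0.12,0.007,0,0.06]]' 40
python3 go.py m 0 80 250 180
```

```text
time: 0.57
ee_pos: [0.5817, -0.1226, 0.2497]
tcp_rot: [-1.462, -2.78, 0.001]
force: [0.4, 1.1, 0.9]
gripper_width: 0.0603
gripper_force: 0.0
t 0.57 world [ 0.5888 -0.2409  0.25  ] rotvec [-0.    -0.001 -0.572] shift [-0.1015 -0.0611 -0.0003]
```

```bash
python3 -m handwheel '[[0,0,-0.57,-0.1015,-0.061,0,0.06],[0,0,-0.57,-0.1015,-0.061,0,0.06],[0,0,-0.57,-0.1015,-0.061,0,0.06],[0,0,-0.57,-0.1015,-0.061,0,0.06],[0,0,-0.57,-0.1015,-0.061,0,0.055],[0,0,-0.57,-0.1015,-0.061,0,0.055]]' || python3 -m handwheel '[[0,0,-0.57,-0.1015,-0.061,0,0.06],[0,0,-0.57,-0.1015,-0.061,0,0.06],[0,0,-0.57,-0.1015,-0.061,0,0.06],[0,0,-0.57,-0.1015,-0.061,0,0.06],[0,0,-0.57,-0.1015,-0.061,0,0.055]]'
python3 -m handwheel '[[0,0,0,0,0,0,0.055]]'
python3 - <<'E'
from h import *
im,d,c=shot('wrist','w1'); W=cloud(d,c); s=get_state(); print(s['ee_pos'],s['tcp_rot'],s['gripper_width'],s['time'])
f=im.astype(int); ok=d>0
def rect(m,n):
    nl,lab,st,_=cv2.connectedComponentsWithStats(m.astype(np.uint8))
    for i in st[1:,4].argsort()[::-1][:2]:
        p=W[lab==1+i]; r=cv2.minAreaRect((p[:,:2]*1e3).astype(np.float32)); print(n,len(p),np.round(p[:,2].mean()*1e3,1),[np.round(x,1) for x in r])
rect(ok&(abs(W[...,2]-.087)<.004),'casttop')
rect(ok&(abs(W[...,2]-.068)<.003),'parting')
rect(ok&(abs(W[...,2]-.010)<.003)&~(f[...,1]>f[...,0]+20),'plate')
rect(ok&(abs(W[...,2]-.075)<.003),'jar')
print(proj([.515,-.210,.087],c))
E
```

```text
time: 0.98
ee_pos: [0.5884, -0.2406, 0.2495]
tcp_rot: [-0.622, -3.079, -0.0]
force: [0.3, 1.2, -0.1]
gripper_width: 0.0548
gripper_force: 0.0
time: 1.07
ee_pos: [0.5886, -0.2389, 0.2496]
tcp_rot: [-0.624, -3.078, -0.001]
force: [0.6, -0.5, -1.1]
gripper_width: 0.0552
gripper_force: 0.0
[ 0.58869565 -0.23837801  0.24973622] [-6.28506041e-01 -3.07715952e+00 -6.65076219e-04] 0.055164135892785744 1.1167
casttop 3359 86.8 [array([ 517.8, -213. ]), array([28.1, 68.1]), np.float64(66.6)]
casttop 2981 87.3 [array([ 493.4, -269.2]), array([ 27.5, 119.8]), np.float64(66.3)]
parting 12875 68.0 [array([ 517.5, -213.6]), array([ 87.4, 124.7]), np.float64(65.6)]
parting 437 67.9 [array([ 545.5, -149. ]), array([11. , 27.2]), np.float64(67.5)]
plate 1128 11.6 [array([ 759.9, -138.8]), array([27.7, 62.9]), np.float64(5.8)]
plate 625 10.0 [array([ 596.2, -462.2]), array([190.1,   3. ]), np.float64(8.6)]
jar 1668 75.0 [array([ 630.7, -264.9]), array([42.4, 42.2]), np.float64(69.9)]
jar 777 74.8 [array([ 499.6, -255.4]), array([  9.7, 125.6]), np.float64(66.6)]
(np.float64(313.2870892535034), np.float64(127.11348117785285))Traceback (most recent call last):
ValueError: 1 to 5 rows of numbers within range
```

View pics/w1.png

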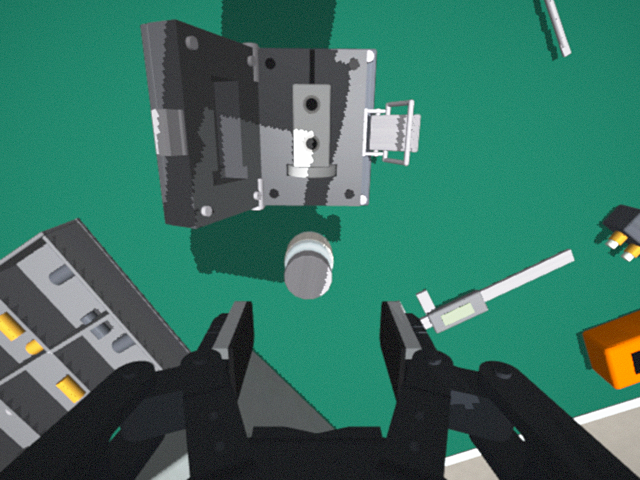

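The close view shows the casting at (311,130), flange toward the jar at (311,265), the lid open to the left and the latch at (395,132) with its loop folded out. The wrist gives the casting centre as (517.8, −213.0), 66.6°. The average of the three views is (517, −213) with yaw −113°, and the heights match.

```bash
echo '{"m":[517.2,-212.7,-113],"v":[518.5,223.3,-40.1]}' > frames.json
python3 go.py m 0 0 150 180
python3 - <<'E'
from h import *
im,d,c=load('w1'); W=cloud(d,c); Rf=Rn.from_euler('z',-113,degrees=True)
L=Rf.inv().apply((W-[.5172,-.2127,0]).reshape(-1,3)).reshape(W.shape)*1e3; ok=d>0
m=ok&(abs(L[...,1])<58)&(L[...,0]>44)&(L[...,0]<120)&(L[...,2]>75)
q=L[m]; i=q[:,2].argmax(); print('lid top',q[i], 'inner face fit')
m2=m&(abs(abs(L[...,1])-50)<5); q=L[m2]; q=q[(q[:,2]>85)&(q[:,2]<135)]
print(np.polyfit(q[:,2]-68,q[:,0],1),len(q))
for y in(-15,0,15):
    k=ok&(abs(L[...,1]-y)<3)&(L[...,0]<-60)&(L[...,0]>-110)&(L[...,2]>20); q=L[k]; print(y,np.round(q[q[:,0].argsort()][::max(1,len(q)//8)],0).tolist())
k=ok&(L[...,2]>83)&(L[...,0]<-58)&(L[...,0]>-110)&(abs(L[...,1])<40); print('bar',L[k].mean(0),L[k].min(0),L[k].max(0),k.sum())
E
```

```text
t 1.12 world [ 0.5172 -0.2127  0.15  ] rotvec [ 0.    -0.001 -0.002] shift [ 0.0757 -0.0044  0.0998]
lid top [ 81.58822781  -7.3112881  156.1771132 ] inner face fit
[ 0.48358979 39.74721213] 1390
-15 [[-85.0, -12.0, 75.0], [-75.0, -15.0, 89.0], [-74.0, -17.0, 89.0], [-73.0, -12.0, 69.0], [-72.0, -16.0, 88.0], [-66.0, -12.0, 65.0], [-63.0, -13.0, 63.0], [-62.0, -17.0, 59.0]]
0 [[-85.0, -2.0, 76.0], [-81.0, 1.0, 79.0], [-75.0, 3.0, 71.0], [-73.0, 1.0, 71.0], [-72.0, -2.0, 86.0], [-70.0, 1.0, 69.0], [-67.0, -1.0, 67.0], [-64.0, -2.0, 65.0], [-61.0, -0.0, 61.0]]
15 [[-85.0, 13.0, 75.0], [-80.0, 13.0, 76.0], [-74.0, 14.0, 70.0], [-73.0, 16.0, 89.0], [-72.0, 16.0, 89.0], [-69.0, 15.0, 68.0], [-66.0, 15.0, 65.0], [-63.0, 13.0, 63.0], [-60.0, 16.0, 58.0]]
bar [-73.08309032   0.38240563  88.50605856] [-76.06283109 -22.50207047  83.00927822] [-70.35772801  24.80497669  91.03713419] 383
```

```bash
python3 -m handwheel '[[0,0,0,0.038,-0.002,0.03,0.05],[0,0,0,0.0757,-0.0044,0.06,0.05],[0,0,0,0.0757,-0.0044,0.1,0.05],[0,0,0,0.0757,-0.0044,0.1,0.05],[0,0,0,0.0757,-0.0044,0.1,0.05]]' | head -2
python3 go.py m 0 0 88 180
```

```text
time: 1.53
ee_pos: [0.5153, -0.2108, 0.1473]
t 1.53 world [ 0.5172 -0.2127  0.088 ] rotvec [ 0.001 -0.007 -0.   ] shift [-0.0029 -0.0011  0.0593]
```

```bash
python3 -m handwheel '[[0,0,0,0,0,0.02,0.05],[0,0,0,0,0,0.045,0.05],[0,0,0,0,0,0.052,0.05],[0,0,0,0,0,0.052,0.05],[0,0,0,0,0,0.052,0.05]]' 
python3 go.py m 0 0 88 180
python3 - <<'E'
from h import *
shot('side','s2'); im,d,c=shot('wrist','w2')
im,d,c=load('s2'); u,v=map(int,proj([.517,-.213,.09],c)); print(u,v); cv2.imwrite('pics/s2c.png',cv2.resize(im[max(0,v-70):v+70,u-90:u+90,::-1],None,fx=4,fy=4))
E
```

```text
time: 1.95
ee_pos: [0.519, -0.2135, 0.1001]
tcp_rot: [0.625, 3.077, -0.001]
force: [0.1, 0.1, -0.1]
gripper_width: 0.0502
gripper_force: 0.0
t 1.95 world [ 0.5172 -0.2127  0.088 ] rotvec [-0.     0.002  0.001] shift [0.002  0.     0.0121]
406 168
```

View pics/s2c.png

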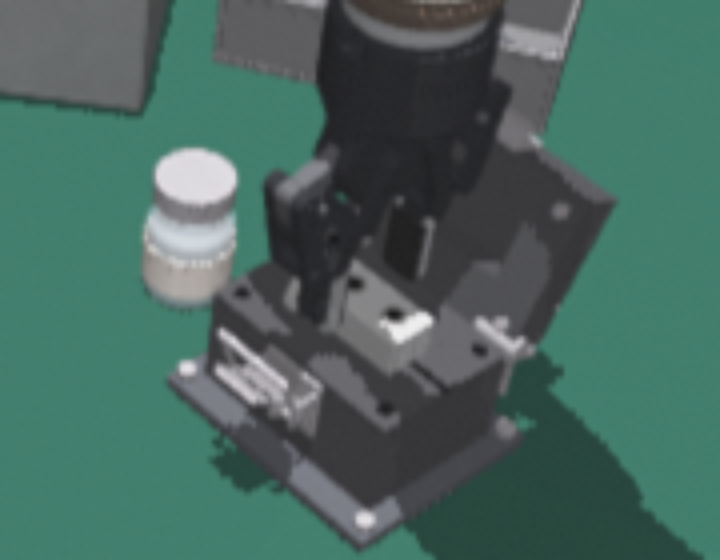

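The crop shows the two fingers straddling the casting, one at (315,270) on the latch side and one at (410,240) on the lid side. Next I descend and grip.

```bash
python3 -m handwheel '[[0,0,0,0.002,0,0.008,0.05],[0,0,0,0.002,0,0.012,0.05],[0,0,0,0.002,0,0.012,0.05]]' | grep -E 'pos|force'
python3 -m handwheel '[[0,0,0,0.002,0,0,0.03],[0,0,0,0.002,0,0,0.02],[0,0,0,0.002,0,0,0.02],[0,0,0,0.002,0,0,0.02],[0,0,0,0.002,0,0,0.02]]' 40 
```

```text
ee_pos: [0.515, -0.2115, 0.0854]
force: [-0.4, 0.8, -0.7]
gripper_force: 0.0
time: 2.72
ee_pos: [0.5141, -0.2114, 0.0869]
tcp_rot: [0.625, 3.078, -0.001]
force: [-1.5, 0.2, 5.3]
gripper_width: 0.027
gripper_force: 41.7
```

```bash
python3 -m handwheel '[[0,0,0,0,0,-0.005,0.02],[0,0,0,0,0,-0.02,0.02],[0,0,0,0,0,-0.05,0.02],[0,0,0,0,0,-0.09,0.02],[0,0,0,0,0,-0.09,0.02]]' 60
python3 - <<'E'
from h import *
s=get_state(); Rf=Rn.from_euler('z',-113,degrees=True); print(Rf.inv().apply(s['ee_pos']-np.array([.5172,-.2127,0])))
im,d,c=shot('side','s3'); u,v=map(int,proj([.517,-.213,.13],c)); print(u,v); cv2.imwrite('pics/s3c.png',cv2.resize(im[max(0,v-70):v+90,u-90:u+90,::-1],None,fx=3,fy=3))
E
python3 go.py v 0 4 180 180
```

```text
time: 3.13
ee_pos: [0.5175, -0.2134, 0.1841]
tcp_rot: [0.623, 3.067, -0.008]
force: [1.7, -0.3, -0.4]
gripper_width: 0.027
gripper_force: 61.1
[0.00058498 0.00053008 0.18406985]
409 153
t 3.18 world [0.5211 0.2264 0.18  ] rotvec [-0.007  0.007 -1.272] shift [ 0.1669  0.4062 -0.0012]
```

View pics/s3c.png

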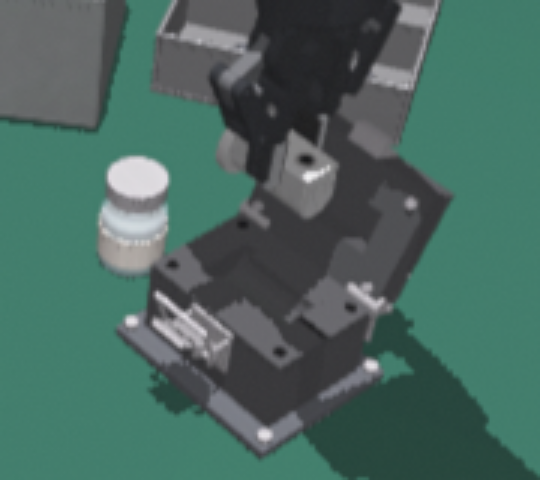

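The crop shows the casting held between the fingers and out of the cavity, at (305,165), with the flange to the left and the mould empty. Next I carry it to a view point beside the V-block.

```bash
python3 -m handwheel '[[0,0,-0.11,0.015,0.03,0,0.02],[0,0,-0.23,0.03,0.06,0,0.02],[0,0,-0.35,0.045,0.095,0,0.02],[0,0,-0.47,0.06,0.13,0,0.02],[0,0,-0.59,0.07,0.16,0,0.02]]' | grep -E 'pos|gripper'
python3 go.py v 140 0 190 180
```

```text
ee_pos: [0.5099, -0.0339, 0.1744]
gripper_width: 0.0263
gripper_force: 61.0
t 3.6 world [0.6256 0.1331 0.19  ] rotvec [ 0.003 -0.002 -0.676] shift [-0.1458  0.1414 -0.0157]
```

```bash
python3 -m handwheel '[[0,0,-0.12,-0.025,0.025,-0.003,0.02],[0,0,-0.24,-0.053,0.052,-0.008,0.02],[0,0,-0.36,-0.081,0.079,-0.012,0.02],[0,0,-0.48,-0.109,0.106,-0.016,0.02],[0,0,-0.6,-0.135,0.131,-0.016,0.02]]' | grep -E 'pos|gripper'
python3 -m handwheel '[[0,0,-0.075,-0.003,0.014,0,0.02],[0,0,-0.075,-0.003,0.014,0,0.02],[0,0,-0.075,-0.003,0.014,0,0.02]]' | grep pos
python3 - <<'E'
from h import *
s=get_state(); print(s['ee_pos'],s['gripper_width'])
for n in('wrist','side','scene'):
    im,d,c=shot(n,n+'4'); W=cloud(d,c); ok=d>0
    Rf=Rn.from_euler('z',-40.1,degrees=True); L=Rf.inv().apply((W-[.5185,.2233,0]).reshape(-1,3)).reshape(W.shape)*1e3
    f=im.astype(int); ng=~(f[...,1]>f[...,0]+20)
    for z,m in((60,(abs(L[...,0])<35)&(abs(L[...,1])<35)),(15,(abs(L[...,0])<75)&(abs(L[...,1])<70)&ng)):
        q=L[ok&m&(abs(L[...,2]-z)<2.5)]
        if len(q)>20:
            r=cv2.minAreaRect(q[:,:2].astype(np.float32)); print(n,z,len(q),[np.round(x,1) for x in r])
    # casting in hand, in tool frame
    R0=Rn.from_rotvec(s['tcp_rot']); T=R0.inv().apply((W-np.array(s['ee_pos'])).reshape(-1,3)).reshape(W.shape)*1e3
    q=T[ok&(abs(T[...,1])<13)&(T[...,2]>-3)&(T[...,2]<45)&(abs(T[...,0])<60)]
    print(n,'casting tool frame',len(q),np.percentile(q,[1,50,99],axis=0).round(1).tolist() if len(q) else '')
E
```

```text
ee_pos: [0.62, 0.1197, 0.1912]
gripper_width: 0.0268
gripper_force: 61.0
ee_pos: [0.6107, 0.1299, 0.1902]
[0.61069052 0.12993772 0.19015955] 0.02675903169847422
wrist 60 2210 [array([1.2, 0.3]), array([57. , 44.7]), np.float64(0.1)]
wrist 15 13509 [array([1.7, 0.1]), array([129.3, 119.6]), np.float64(0.1)]
wrist casting tool frame 11069 [[-36.7, -12.7, -1.4], [5.9, 0.0, 0.3], [30.1, 12.7, 29.1]]
side 60 491 [array([-1.1, -0.2]), array([57.7, 44. ]), np.float64(0.3)]
side 15 3882 [array([-2.3,  0.4]), array([118.5, 129.3]), np.float64(89.9)]
side casting tool frame 346 [[-37.8, -12.5, -2.5], [-24.6, 2.3, 0.5], [28.9, 12.9, 33.4]]
scene 60 28 [array([ 9.5, 12.5]), array([34. , 68.5]), np.float64(56.2)]
scene 15 881 [array([4.2, 0.3]), array([130.9, 114.7]), np.float64(0.1)]
scene casting tool frame 192 [[-37.0, -12.9, -2.9], [-16.8, -5.2, 0.1], [30.8, 12.0, 29.1]]
```

V-block: the wrist puts it +1.2 mm in x, the side −1.1 mm, so I shift the frame by +0.7 mm. The casting's origin sits at the TCP (flange end −37 mm, body end +30 mm) and its top is at TCP height, so the seated TCP z is 84 mm.

```bash
echo '{"m":[517.2,-212.7,-113],"v":[519,222.8,-40]}' > frames.json
python3 go.py v 0 0 140 180
```

```text
t 4.42 world [0.519  0.2228 0.14  ] rotvec [ 0.    -0.001 -0.011] shift [-0.0115  0.1318  0.0518]
```

```bash
python3 -m handwheel '[[0,0,-0.01,-0.003,0.033,0,0.02],[0,0,-0.01,-0.006,0.07,0.005,0.02],[0,0,-0.01,-0.009,0.105,0.022,0.02],[0,0,-0.01,-0.0115,0.1318,0.04,0.02],[0,0,-0.01,-0.0115,0.1318,0.05,0.02]]' | grep -E 'pos|gripper'
python3 -m handwheel '[[0,0,0,0,0,0,0.02],[0,0,0,0,0,0,0.02],[0,0,0,0,0,0,0.02]]' | grep pos
python3 go.py v 0 0 86 180
```

```text
ee_pos: [0.5145, 0.2257, 0.1401]
gripper_width: 0.0268
gripper_force: 60.9
ee_pos: [0.5208, 0.2227, 0.1436]
t 5.08 world [0.519  0.2228 0.086 ] rotvec [-0.002  0.002 -0.001] shift [0.0012 0.0015 0.0576]
```

```bash
python3 -m handwheel '[[0,0,0,0.0012,0.0005,0.02,0.02],[0,0,0,0.0012,0.0005,0.04,0.02],[0,0,0,0.0012,0.0005,0.05,0.02],[0,0,0,0.0012,0.0005,0.052,0.02],[0,0,0,0.0012,0.0005,0.052,0.02]]' | grep -E 'pos|force'
python3 -m handwheel '[[0,0,0,0,0,0.002,0.02],[0,0,0,0,0,0.004,0.02],[0,0,0,0,0,0.004,0.02]]' | grep -E 'pos|force'
python3 go.py v 0 0 84 180
```

```text
ee_pos: [0.5184, 0.2226, 0.0903]
force: [0.5, 0.3, -1.7]
gripper_force: 60.9
ee_pos: [0.5186, 0.2233, 0.087]
force: [-0.5, 0.8, -1.6]
gripper_force: 60.9
t 5.75 world [0.519  0.2228 0.084 ] rotvec [-0.001  0.001  0.001] shift [ 0.0001 -0.0006  0.003 ]
```

```bash
for i in 1 2; do python3 -m handwheel '[[0,0,0,0,0,0.001,0.02],[0,0,0,0,0,0.0015,0.02],[0,0,0,0,0,0.0015,0.02]]' | grep -E 'pos|^force'; done
```

```text
ee_pos: [0.5181, 0.2232, 0.0849]
force: [-0.3, 1.3, -1.0]
ee_pos: [0.5189, 0.2231, 0.0841]
force: [0.5, -2.5, 2.9]
```

```bash
python3 -m handwheel '[[0,0,0,0,0,0.0007,0.02],[0,0,0,0,0,0.0007,0.02],[0,0,0,0,0,0.0007,0.02]]' 20 | grep -E 'pos|force'
python3 -m handwheel '[[0,0,0,0,0,0,0.03],[0,0,0,0,0,0,0.035],[0,0,0,0,0,0,0.04],[0,0,0,0,0,0,0.046],[0,0,0,0,0,0,0.05]]' | grep -E 'pos|force|width'
python3 -m handwheel '[[0,0,0,0,0,-0.01,0.05],[0,0,0,0,0,-0.04,0.05],[0,0,0,0,0,-0.08,0.05],[0,0,0,0,0,-0.11,0.05]]' | grep -E 'pos|force'
python3 - <<'E'
from h import *
import json; f0=json.load(open('frames.json'))['v']
for n in('wrist','side'):
    im,d,c=shot(n,n+'5'); W=cloud(d,c); ok=d>0
    L=Rn.from_euler('z',f0[2],degrees=True).inv().apply((W-np.array([f0[0],f0[1],0])/1e3).reshape(-1,3)).reshape(W.shape)*1e3
    q=L[ok&(abs(L[...,0])<25)&(L[...,1]>-38)&(L[...,1]<50)&(L[...,2]>79)&(L[...,2]<89)]
    if len(q)<20: print(n,len(q)); continue
    r=cv2.minAreaRect(q[:,:2].astype(np.float32)); A=np.c_[q[:,:2],np.ones(len(q))]; co=np.linalg.lstsq(A,q[:,2],rcond=None)[0]
    print(n,len(q),[np.round(x,1) for x in r],'plane',co.round(4), q.min(0).round(1),q.max(0).round(1))
im,d,c=load('side5'); u,v=map(int,proj([.52,.223,.08],c)); cv2.imwrite('pics/s5c.png',cv2.resize(im[v-70:v+70,u-100:u+100,::-1],None,fx=3,fy=3))
E
```

```text
ee_pos: [0.5191, 0.223, 0.0838]
force: [-0.2, -2.5, 5.4]
gripper_force: 62.0
ee_pos: [0.5178, 0.2233, 0.0823]
force: [0.2, -0.2, 0.3]
gripper_width: 0.05
gripper_force: 0.0
ee_pos: [0.5183, 0.2233, 0.1957]
force: [1.2, -0.7, 1.2]
gripper_force: 0.0
wrist 3669 [array([0.5, 4.4]), array([68.4, 28. ]), np.float64(90.0)] plane [ 2.000e-04 -8.400e-03  8.355e+01] [-13.5 -29.8  79. ] [14.5 38.6 86.5]
side 807 [array([-2.3,  3.5]), array([68.3, 29.9]), np.float64(89.4)] plane [ 2.95000e-02 -1.17000e-02  8.33074e+01] [-17.4 -30.5  79.1] [12.8 37.7 87.7]
```

View pics/s5c.png

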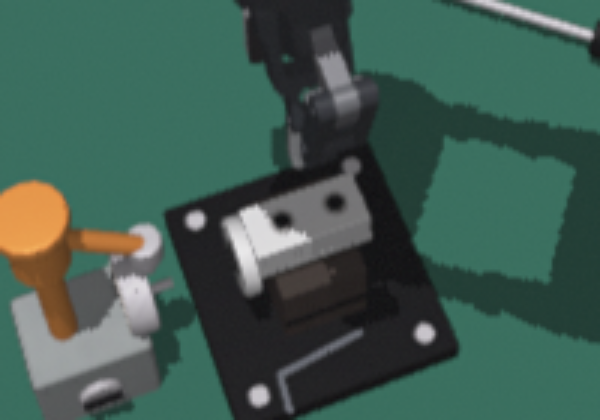

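The crop shows the casting seated in the V with its flat top up and its flange clear of the block toward the gauge; the hex key and gauge are untouched. In numbers: origin at y = +0.4 mm, top at 83.6 mm, level. Now the lid: I turn the tool the other way and go round behind it.

```bash
python3 -m handwheel '[[0,0,0.12,0.01,-0.03,-0.01,0.02],[0,0,0.24,0.02,-0.06,-0.02,0],[0,0,0.36,0.03,-0.09,-0.03,0],[0,0,0.48,0.04,-0.12,-0.03,0],[0,0,0.6,0.05,-0.15,-0.03,0]]' | grep -E 'pos|width'
python3 go.py m 135 0 210 90
```

```text
ee_pos: [0.6019, 0.0874, 0.2237]
gripper_width: -0.0001
t 7.77 world [ 0.4645 -0.337   0.21  ] rotvec [2.000e-03 1.000e-03 2.241e+00] shift [ 0.2451 -0.3726  0.0135]
```

```bash
python3 -m handwheel '[[0,0,0.12,0.012,-0.018,0,0],[0,0,0.24,0.025,-0.037,0,0],[0,0,0.36,0.037,-0.056,0,0],[0,0,0.48,0.05,-0.075,0,0],[0,0,0.6,0.0615,-0.093,0,0]]' | grep -E 'pos'
python3 -m handwheel '[[0,0,0.12,0,-0.022,0,0],[0,0,0.24,0,-0.044,0,0],[0,0,0.36,-0.001,-0.066,0,0],[0,0,0.48,-0.001,-0.088,0,0],[0,0,0.6,-0.002,-0.111,0,0]]' | grep -E 'pos'
python3 -m handwheel '[[0,0,0.12,-0.012,-0.018,0,0],[0,0,0.24,-0.025,-0.037,0,0],[0,0,0.36,-0.039,-0.055,0,0],[0,0,0.48,-0.052,-0.073,0,0],[0,0,0.6,-0.064,-0.091,0,0]]' | grep -E 'pos'
python3 go.py m 135 0 210 90
```

```text
ee_pos: [0.5662, -0.0186, 0.2225]
ee_pos: [0.5327, -0.1241, 0.2226]
ee_pos: [0.4985, -0.2302, 0.2226]
t 9.02 world [ 0.4645 -0.337   0.21  ] rotvec [-0.   -0.    0.44] shift [-0.1054 -0.0382  0.0126]
```

```bash
python3 -m handwheel '[[0,0,0.11,-0.026,-0.009,0,0],[0,0,0.22,-0.053,-0.019,0.006,0],[0,0,0.33,-0.08,-0.029,0.0126,0],[0,0,0.44,-0.1054,-0.0382,0.0126,0],[0,0,0.44,-0.1054,-0.0382,0.0126,0]]' | grep -E 'pos|^force'
python3 -m handwheel '[[0,0,0,0,0,0.035,0],[0,0,0,0,0,0.069,0],[0,0,0,0,0,0.069,0],[0,0,0,0,0,0.069,0]]' | grep -E 'pos|^force'
python3 go.py m 130 0 141 90
python3 - <<'E'
from h import *
im,d,c=shot('wrist','w6'); W=cloud(d,c); ok=d>0
L=Rn.from_euler('z',-113,degrees=True).inv().apply((W-np.array([517.2,-212.7,0])/1e3).reshape(-1,3)).reshape(W.shape)*1e3
q=L[ok&(abs(L[...,0]-85)<35)&(abs(abs(L[...,1])-40)<6)&(L[...,2]>100)]; print(q[:,2].max(), q[q[:,2].argmax()], q[q[:,0].argmax()])
k=ok&(L[...,2]>84)&(L[...,0]<-58)&(L[...,0]>-100)&(abs(L[...,1])<40); print('bar',L[k].mean(0),L[k].min(0),L[k].max(0),k.sum())
k=ok&(abs(L[...,2]-68)<3)&(abs(L[...,0])<52)&(abs(L[...,1])<70); r=cv2.minAreaRect(L[k][:,:2].astype(np.float32)); print('parting',r,L[k].min(0),L[k].max(0))
E
```

```text
ee_pos: [0.4638, -0.3401, 0.2095]
force: [0.0, 0.8, -0.0]
ee_pos: [0.4647, -0.3346, 0.1394]
force: [-0.3, 0.6, 0.5]
t 9.77 world [ 0.4664 -0.3324  0.141 ] rotvec [-0.005 -0.002  0.007] shift [ 0.0027  0.0008 -0.0016]
208.34464576876877 [119.99892164  41.92684186 208.34464577] [119.99990453  35.81879853 192.93942609]<stdin>:5: RuntimeWarning: Mean of empty slice.
  ret = um.true_divide(
Traceback (most recent call last):
ValueError: zero-size array to reduction operation minimum which has no identity
```

```bash
python3 -m handwheel '[[0,0,0,0.016,0,-0.003,0],[0,0,0,0.026,0,-0.006,0],[0,0,0,0.036,0,-0.01,0],[0,0,0,0.046,0,-0.013,0],[0,0,0,0.055,0,-0.016,0]]' | grep -E 'pos|^force'
python3 -m handwheel '[[0,0,0,0.009,0,-0.003,0],[0,0,0,0.018,0,-0.005,0],[0,0,0,0.028,0,-0.007,0],[0,0,0,0.036,0,-0.007,0],[0,0,0,0.044,0,-0.006,0]]' | grep -E 'pos|^force'
python3 go.py m 36 0 163 90
```

```text
ee_pos: [0.4888, -0.2892, 0.1628]
force: [-3.2, -7.7, 6.4]
ee_pos: [0.506, -0.246, 0.1664]
force: [1.2, -4.4, 3.2]
t 10.65 world [ 0.5031 -0.2458  0.163 ] rotvec [0.007 0.003 0.007] shift [-0.001  -0.0027  0.0034]
```

```bash
python3 -m handwheel '[[0,0,0,0.008,0,0.004,0],[0,0,0,0.018,0,0.008,0],[0,0,0,0.027,0,0.013,0],[0,0,0,0.036,0,0.021,0],[0,0,0,0.044,0,0.029,0]]' | grep -E 'pos|^force'
python3 -m handwheel '[[0,0,0,0.004,0,0.006,0],[0,0,0,0.008,0,0.012,0],[0,0,0,0.011,0,0.018,0],[0,0,0,0.011,0,0.02,0],[0,0,0,0.011,0,0.02,0]]' | grep -E 'pos|^force'
python3 go.py m -19 0 114 90
```

```text
ee_pos: [0.5214, -0.2031, 0.1338]
force: [1.4, -1.4, 2.0]
ee_pos: [0.5245, -0.193, 0.114]
force: [-1.8, 5.0, 9.2]
t 11.48 world [ 0.5246 -0.1952  0.114 ] rotvec [-0.003 -0.001  0.007] shift [-0.002   0.0009 -0.    ]
```

```bash
python3 -m handwheel '[[0,0,0,0,0,0.002,0],[0,0,0,0,0,0.003,0],[0,0,0,0,0,0.003,0]]' | grep -E 'pos|^force'
python3 -m handwheel '[[0,0,0,0,0,0.002,0],[0,0,0,0,0,0.002,0],[0,0,0,0,0,0.002,0]]' | grep -E 'pos|^force'
```

```text
ee_pos: [0.5247, -0.1931, 0.1138]
force: [-9.4, 8.6, 26.7]
ee_pos: [0.5247, -0.1931, 0.1137]
force: [-15.6, 11.4, 38.5]
```

```bash
python3 -m handwheel '[[0,0,0,0,0,-0.02,0],[0,0,0,0,0,-0.06,0],[0,0,0,0,0,-0.085,0],[0,0,0,0,0,-0.085,0],[0,0,0,0,0,-0.085,0]]' | grep -E 'pos|^force'
cat > look.py <<'E'
import sys; from h import *
n,name=sys.argv[1:3]
im,d,c=shot(n,name); W=cloud(d,c); ok=d>0
L=Rn.from_euler('z',-113,degrees=True).inv().apply((W-np.array([517.2,-212.7,0])/1e3).reshape(-1,3)).reshape(W.shape)*1e3
def show(t,m):
    q=L[ok&m]; print(t,len(q),(q.min(0).round(1),np.median(q,0).round(1),q.max(0).round(1)) if len(q) else '')
show('lid top',(abs(L[...,2]-95)<8)&(abs(L[...,0])<45)&(abs(abs(L[...,1])-45)<12))
show('z>83 outside',(L[...,2]>82.5)&(L[...,0]<-46)&(L[...,0]>-110)&(abs(L[...,1])<30)&(L[...,2]<105))
for y in(-18,-10,0,10,18):
    q=L[ok&(abs(L[...,1]-y)<1.5)&(L[...,0]<-42)&(L[...,0]>-110)&(L[...,2]>12)&(L[...,2]<105)]; q=q[q[:,0].argsort()]; print(y,[(int(a[0]),int(a[2])) for a in q[::max(1,len(q)//14)]])
E
python3 look.py wrist w7; python3 look.py side s7
```

```text
ee_pos: [0.5253, -0.1945, 0.1949]
force: [-0.5, 0.6, -1.3]
lid top 8348 (array([-42.7, -57. ,  87. ]), array([ -4.5, -33.1,  95. ]), array([45. , 57. , 97.9]))
z>83 outside 489 (array([-75.8, -22.1,  82.5]), array([-73.6,   0.5,  89.1]), array([-69.6,  25. ,  91.1]))
-18 [(-75, 88), (-74, 87), (-73, 89), (-71, 88), (-66, 69), (-63, 58), (-61, 58), (-57, 59), (-53, 53), (-47, 58), (-42, 63), (-42, 48), (-42, 64), (-42, 43), (-42, 85)]
-10 [(-84, 76), (-82, 78), (-79, 74), (-75, 72), (-74, 89), (-71, 88), (-65, 65), (-61, 62), (-58, 60), (-53, 57), (-53, 79), (-51, 80), (-46, 73), (-44, 90), (-43, 92)]
0 [(-84, 75), (-82, 78), (-78, 74), (-75, 72), (-73, 89), (-68, 67), (-64, 64), (-61, 62), (-57, 58), (-53, 78), (-52, 57), (-50, 54), (-46, 73), (-44, 76), (-43, 86)]
10 [(-84, 76), (-81, 78), (-77, 73), (-75, 87), (-73, 90), (-68, 66), (-64, 64), (-59, 63), (-56, 58), (-53, 80), (-52, 80), (-50, 54), (-45, 74), (-43, 81), (-42, 91)]
18 [(-75, 88), (-74, 89), (-72, 88), (-64, 56), (-62, 58), (-59, 59), (-57, 49), (-55, 60), (-52, 59), (-50, 58), (-48, 59), (-46, 59), (-44, 34), (-44, 56
[... 509 characters left out ...]
2, 78), (-45, 59), (-45, 93), (-44, 51), (-44, 53), (-43, 48), (-43, 77), (-43, 89), (-42, 26), (-42, 91)]
0 [(-82, 77), (-76, 73), (-74, 72), (-71, 87), (-66, 65), (-61, 63), (-55, 58), (-54, 78), (-53, 79), (-52, 12), (-51, 72), (-45, 58), (-44, 88), (-44, 92), (-43, 84), (-43, 24), (-43, 74), (-43, 88), (-43, 48), (-42, 14), (-42, 16)]
10 [(-83, 78), (-75, 89), (-74, 72), (-70, 67), (-64, 64), (-59, 60), (-54, 75), (-52, 80), (-45, 93), (-44, 73), (-44, 75), (-44, 58), (-43, 81), (-42, 19)]
18 [(-74, 89), (-73, 85), (-72, 89), (-72, 88), (-71, 78), (-68, 76), (-68, 70), (-66, 67), (-64, 62), (-63, 59), (-62, 59), (-52, 12), (-45, 12), (-43, 94), (-42, 86), (-42, 76), (-42, 82), (-42, 17)]
```

View pics/w7.png

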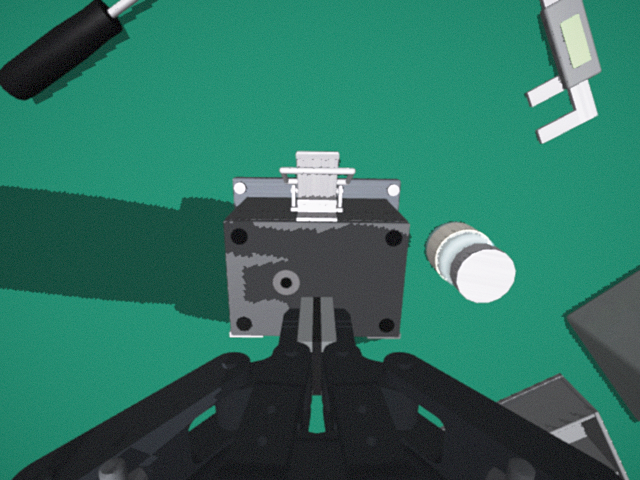

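The lid is fully shut: its top is at 95 mm and the face is seen around (318,280). The loop's bar is at (317,172) in the image, mould x −73 and z 89, with the lever end beyond it at (317,155). Next I bring the closed fingers down outside the bar and push it over.

```bash
python3 go.py m -100 0.5 103 90; python3 -m handwheel '[[0,0,0,0.04,0,0,0],[0,0,0,0.079,0,0.02,0],[0,0,0,0.079,0,0.05,0],[0,0,0,0.079,0,0.08,0],[0,0,0,0.079,0,0.085,0]]' | grep -E 'pos|^force'
python3 -m handwheel '[[0,0,0,0,0,0,0],[0,0,0,0,0,0,0],[0,0,0,0,0,0,0]]' | grep -E 'pos|^force'
python3 go.py m -100 0.5 103 90;
```

```text
t 12.5 world [ 0.5567 -0.1208  0.103 ] rotvec [-0.004 -0.001  0.006] shift [0.0798 0.0027 0.0891]
ee_pos: [0.5503, -0.1182, 0.1012]
force: [-1.2, 0.2, -0.5]
ee_pos: [0.5563, -0.1221, 0.1107]
force: [0.4, -0.5, -0.6]
t 13.17 world [ 0.5567 -0.1208  0.103 ] rotvec [0.003 0.    0.006] shift [ 0.0013 -0.0001  0.0077]
```

```bash
python3 -m handwheel '[[0,0,0,0,0,0.004,0],[0,0,0,0,0,0.007,0],[0,0,0,0,0,0.007,0],[0,0,0,0,0,0.007,0]]' | grep -E 'pos|^force'
python3 go.py m -92 0.5 103 90
```

```text
ee_pos: [0.5554, -0.1213, 0.1022]
force: [-0.4, 0.3, -0.6]
t 13.5 world [ 0.5536 -0.1282  0.103 ] rotvec [0.    0.    0.006] shift [-0.007   0.001  -0.0008]
```

```bash
python3 -m handwheel '[[0,0,0,-0.005,0,0,0],[0,0,0,-0.01,0,0,0],[0,0,0,-0.015,0,0,0],[0,0,0,-0.02,0,0,0],[0,0,0,-0.024,0,0,0]]' | grep -E 'pos|^force'
python3 go.py m -67 0.5 103 90; python3 look.py side s8 | grep -A3 -E 'z>83'
```

```text
ee_pos: [0.5458, -0.1441, 0.102]
force: [0.4, 0.5, -0.1]
t 13.92 world [ 0.5438 -0.1512  0.103 ] rotvec [0.    0.    0.006] shift [-0.0073  0.0009 -0.001 ]
z>83 outside 116 (array([-87.8, -25.6,  82.5]), array([-81.4,  -9.4,  95.5]), array([-53.,  12., 105.]))
-18 [(-83, 76), (-63, 91), (-62, 57), (-61, 49), (-54, 56), (-51, 58), (-49, 52), (-47, 46), (-46, 42), (-45, 51), (-44, 54), (-44, 37), (-43, 58), (-43, 43), (-43, 94), (-42, 15), (-42, 14), (-42, 60)]
-10 [(-85, 99), (-84, 76), (-82, 75), (-81, 100), (-81, 85), (-75, 72), (-65, 65), (-55, 57), (-54, 72), (-52, 80), (-49, 54), (-44, 77), (-43, 15), (-43, 51), (-43, 27), (-42, 13), (-42, 92)]
0 [(-87, 103), (-86, 91), (-85, 89), (-85, 85), (-84, 75), (-84, 77), (-82, 77), (-76, 73), (-69, 67), (-64, 65), (-57, 59), (-46, 81), (-45, 55), (-43, 56), (-43, 48), (-42, 78), (-42, 72)]
```

The side depth shows the bar at x = −63, z = 91, almost at the top. I keep going.

```bash
python3 -m handwheel '[[0,0,0,-0.004,0,0,0],[0,0,0,-0.008,0,0,0],[0,0,0,-0.011,0,0,0],[0,0,0,-0.011,0,0,0]]' | grep -E 'pos|^force'
python3 look.py side s9 | grep -E '18'
```

```text
ee_pos: [0.5417, -0.154, 0.102]
force: [0.4, 0.1, -0.3]
-18 [(-71, 98), (-63, 60), (-60, 46), (-57, 58), (-52, 47), (-49, 14), (-48, 43), (-45, 35), (-45, 58), (-44, 85), (-44, 37), (-43, 23), (-42, 35), (-42, 46), (-42, 44)]
-10 [(-84, 76), (-77, 100), (-75, 72), (-74, 101), (-72, 70), (-71, 101), (-70, 96), (-70, 89), (-69, 68), (-65, 64), (-55, 80), (-54, 57), (-52, 76), (-47, 88), (-45, 49), (-44, 58), (-44, 51), (-43, 89), (-43, 73), (-42, 74), (-42, 18)]
0 [(-84, 78), (-82, 77), (-80, 77), (-76, 92), (-76, 72), (-75, 101), (-74, 103), (-74, 87), (-74, 88), (-73, 103), (-72, 86), (-72, 69), (-72, 90), (-67, 67), (-56, 58), (-54, 57), (-51, 55), (-45, 53), (-44, 57), (-44, 47), (-44, 14), (-43, 53), (-43, 21), (-42, 18)]
18 [(-61, 58), (-59, 65), (-56, 56)]
```

The bar is now at about x = −46, z = 85–88, resting on the lid's edge above the keeper. I back out, tilt the tool 23° so the fingers lean inward (keeping the gripper body off the lid), and stop above the lever end.

```bash
python3 -m handwheel '[[0,0,0,0.01,0,-0.005,0],[0,0,0,0.02,0,-0.02,0],[0,0,0,0.02,0,-0.03,0],[0,0,0,0.02,0,-0.03,0],[0,0,0,0.02,0,-0.03,0]]' | grep -E 'pos|^force'
python3 go.py m -81 0.5 108 90 -23;python3 look.py side s10 | grep -E '^.?1[08]'
```

```text
ee_pos: [0.5503, -0.1351, 0.133]
force: [-0.0, -0.1, 0.6]
t 14.77 world [ 0.5493 -0.1383  0.108 ] rotvec [ 0.004 -0.401  0.007] shift [-0.0034  0.0003  0.025 ]
-18 [(-64, 60), (-63, 60), (-59, 47), (-57, 44), (-56, 58), (-52, 47), (-48, 52), (-47, 60), (-47, 46), (-45, 47), (-45, 41), (-44, 48), (-44, 89), (-44, 61), (-42, 87), (-42, 22), (-42, 19), (-42, 83)]
-10 [(-84, 81), (-76, 73), (-68, 66), (-58, 60), (-53, 73), (-51, 56), (-46, 86), (-45, 78), (-45, 20), (-44, 75), (-44, 62), (-43, 56), (-42, 88), (-42, 21), (-42, 91)]
10 [(-83, 78), (-81, 75), (-72, 68), (-69, 68), (-60, 62), (-54, 78), (-54, 72), (-53, 58), (-52, 80), (-51, 80), (-47, 87), (-46, 87), (-44, 92), (-44, 51), (-43, 72), (-43, 55), (-43, 48), (-43, 52), (-42, 91), (-42, 84)]
18 [(-62, 65), (-59, 65), (-56, 68), (-56, 65), (-55, 58), (-52, 57), (-50, 12), (-44, 57), (-43, 16), (-42, 71)]
```

```bash
python3 -m handwheel '[[0,-0.1,0,0,0,0,0],[0,-0.2,0,0,0,0,0],[0,-0.3,0,-0.002,0,0.01,0],[0,-0.4,0,-0.0034,0,0.018,0],[0,-0.4,0,-0.0034,0,0.018,0]]' | grep -E 'pos|^force'
python3 -m handwheel '[[0,0,0,0,0,0,0],[0,0,0,0,0,0,0]]' | grep -E 'pos|^force'
for w in "-81 0.5 108" "-82.8 0.5 89.5" "-84.3 0.5 78.8" "-87.3 0.5 64.4" "-91.3 0.5 56.7"; do python3 go.py m $w 90 -23; done
```

```text
ee_pos: [0.5464, -0.1356, 0.11]
force: [-0.8, -0.1, -1.1]
ee_pos: [0.5482, -0.1385, 0.114]
force: [0.6, -0.3, 0.3]
t 15.4 world [ 0.5493 -0.1383  0.108 ] rotvec [ 0.002 -0.003  0.006] shift [0.0029 0.001  0.0053]
t 15.4 world [ 0.55   -0.1367  0.0895] rotvec [ 0.002 -0.003  0.006] shift [0.0117 0.001  0.0217]
t 15.4 world [ 0.5506 -0.1353  0.0788] rotvec [ 0.002 -0.003  0.006] shift [0.0173 0.001  0.0309]
t 15.4 world [ 0.5518 -0.1325  0.0644] rotvec [ 0.002 -0.003  0.006] shift [0.0256 0.0011 0.0431]
t 15.4 world [ 0.5533 -0.1289  0.0567] rotvec [ 0.002 -0.003  0.006] shift [0.0323 0.0011 0.0486]
```

Now I press the lever down along its arc, as far as about 0.9 rad.

```bash
python3 -m handwheel '[[0,0,0,0.003,0.001,0.006,0],[0,0,0,0.0075,0.001,0.014,0],[0,0,0,0.0117,0.001,0.0217,0],[0,0,0,0.0145,0.001,0.0265,0],[0,0,0,0.0173,0.001,0.031,0]]' | grep -E 'pos|^force'
python3 -m handwheel '[[0,0,0,0.004,0,0.006,0],[0,0,0,0.0083,0,0.012,0],[0,0,0,0.012,0,0.015,0],[0,0,0,0.015,0,0.0177,0],[0,0,0,0.015,0,0.0177,0]]' | grep -E 'pos|^force'
for w in "-91.3 0.5 56.7" "-90.7 0.5 47.4" "-85.6 0.5 40" "-77.5 0.5 37.2"; do python3 go.py m $w 90 -23; done
python3 look.py side s11 | grep -E '^.?[0-9]'
```

```text
ee_pos: [0.5502, -0.135, 0.0776]
force: [-0.3, 0.4, 0.2]
ee_pos: [0.5534, -0.1281, 0.0558]
force: [0.5, 1.1, -0.1]
t 16.23 world [ 0.5533 -0.1289  0.0567] rotvec [ 0.002 -0.002  0.007] shift [-0.001   0.0003 -0.0005]
t 16.23 world [ 0.5531 -0.1294  0.0474] rotvec [ 0.002 -0.002  0.007] shift [0.002  0.0003 0.0083]
t 16.23 world [ 0.5511 -0.1341  0.04  ] rotvec [ 0.002 -0.002  0.007] shift [0.0002 0.0002 0.0171]
t 16.23 world [ 0.5479 -0.1416  0.0372] rotvec [ 0.002 -0.002  0.007] shift [-0.0062  0.0002  0.0228]
-18 [(-108, 77), (-106, 87), (-104, 88), (-103, 89), (-62, 44), (-55, 58), (-52, 58), (-49, 44), (-47, 46), (-45, 51), (-45, 31), (-44, 35), (-44, 40), (-43, 55), (-42, 35), (-42, 88), (-42, 46), (-42, 24)]
-10 [(-104, 59), (-101, 54), (-98, 42), (-95, 44), (-87, 36), (-56, 59), (-54, 72), (-52, 80), (-47, 78), (-45, 87), (-44, 77), (-44, 62), (-44, 83), (-43, 78), (-43, 89), (-42, 64), (-42, 28)]
0 [(-109, 67), (-104, 54), (-58, 54), (-55, 82), (-53, 79), (-53, 81), (-52, 75), (-48, 77), (-45, 90), (-45, 53), (-44, 83), (-44, 44), (-43, 91), (-43, 80), (-43, 81), (-43, 93), (-42, 85), (-42, 52)]
10 [(-58, 55), (-57, 51), (-55, 55), (-55, 57), (-54, 73), (-53, 81), (-53, 74), (-53, 78), (-52, 75), (-52, 76), (-51, 78), (-47, 78), (-46, 75), (-45, 93), (-45, 55), (-44, 47), (-44, 52), (-44, 89), (-44, 87), (-44, 49), (-44, 82), (-44, 56), (-43, 78), (-43, 92), (-42, 84), (-42, 93)]
18 [(-54, 64), (-54, 62), (-51, 68), (-51, 65), (-49, 70), (-49, 79), (-47, 74), (-46, 56), (-46, 77), (-43, 89), (-43, 80), (-42, 83), (-42, 85)]
```

The bar's top reads z = 78 at x = −47, so it is in the groove behind the lip (lip top at 80). Now I press over centre.

```bash
python3 -m handwheel '[[0,0,0,0.001,0,0.004,0],[0,0,0,0.002,0,0.0083,0],[0,0,0,0.0015,0,0.0125,0],[0,0,0,0.0002,0,0.0171,0],[0,0,0,0.0002,0,0.0171,0]]' | grep -E 'pos|^force'
python3 -m handwheel '[[0,0,0,-0.0025,0,0.002,0],[0,0,0,-0.005,0,0.004,0],[0,0,0,-0.0064,0,0.0057,0],[0,0,0,-0.0064,0,0.0057,0]]' | grep -E 'pos|^force'
python3 go.py m -77.5 0.5 37.2 90 -23
```

```text
ee_pos: [0.5497, -0.1349, 0.0395]
force: [-0.5, 0.0, -0.1]
ee_pos: [0.5473, -0.1425, 0.0378]
force: [0.2, 0.1, 0.8]
t 17.03 world [ 0.5479 -0.1416  0.0372] rotvec [ 0.002 -0.001  0.006] shift [0.0013 0.0002 0.0001]
```

```bash
python3 go.py m -74 0.5 36 90 -23
python3 -m handwheel '[[0,0,0,-0.0015,0,0.001,0],[0,0,0,-0.003,0,0.0015,0],[0,0,0,-0.003,0,0.0015,0],[0,0,0,-0.003,0,0.0015,0]]' | grep -E 'pos|^force'
python3 look.py side s12 | grep -E '^.?[0-9]'
```

```text
t 17.03 world [ 0.5466 -0.1448  0.036 ] rotvec [ 0.002 -0.001  0.006] shift [-0.0015  0.0002  0.0025]
ee_pos: [0.5472, -0.1434, 0.0378]
force: [1.5, 8.5, 2.1]
-18 [(-109, 90), (-107, 79), (-105, 78), (-102, 78), (-101, 67), (-98, 73), (-95, 66), (-92, 66), (-89, 69), (-87, 73), (-52, 60), (-49, 59), (-46, 73), (-43, 76)]
-10 [(-97, 58), (-96, 56), (-84, 40), (-80, 31), (-79, 25), (-58, 57), (-55, 73), (-54, 54), (-53, 76), (-53, 73), (-47, 78), (-45, 89), (-44, 51), (-44, 49), (-44, 90), (-43, 78), (-43, 52), (-43, 75), (-43, 81), (-42, 65)]
0 [(-89, 41), (-83, 29), (-54, 76), (-53, 79), (-51, 74), (-45, 82), (-44, 88), (-44, 48), (-44, 54), (-44, 45), (-43, 75), (-43, 77), (-43, 84), (-43, 90), (-42, 47), (-42, 42)]
10 [(-96, 55), (-53, 71), (-44, 92), (-44, 87), (-44, 89), (-44, 79), (-44, 84), (-44, 56), (-43, 77), (-43, 55), (-43, 81), (-43, 94), (-42, 84), (-42, 91)]
18 [(-44, 55), (-42, 93), (-42, 90), (-42, 87)]
```

```bash
python3 -m handwheel '[[0,0,0,-0.002,0,0.001,0],[0,0,0,-0.002,0,0.001,0]]' | grep -E 'pos|^force'
python3 -m handwheel '[[0,0,0,0.01,0,-0.004,0],[0,0,0,0.03,0,-0.012,0],[0,0,0,0.06,0,-0.03,0],[0,0,0,0.09,0,-0.06,0],[0,0,0,0.11,0,-0.09,0]]' | grep -E 'pos|^force'
python3 -m handwheel '[[0,0,0,0.01,0,-0.03,0],[0,0,0,0.01,0,-0.04,0],[0,0,0,0.01,0,-0.04,0]]' | grep -E 'pos|^force'
python3 look.py wrist w13; python3 look.py side s13
python3 - <<'E'
from h import *
im,d,c=load('side'.replace('ide','13')); u,v=map(int,proj([.54,-.16,.06],c)); a=cv2.resize(im[v-45:v+45,u-60:u+60,::-1],None,fx=4,fy=4)
im,d,c=load('w13'); u,v=map(int,proj([.54,-.16,.06],c)); print(u,v); v=min(max(v,90),390);u=min(max(u,120),520); b=cv2.resize(im[v-90:v+90,u-120:u+120,::-1],(480,360)); 
cv2.imwrite('pics/c13.png',cv2.resize(np.hstack([a,b]),(800,300)))
E
```

```text
ee_pos: [0.5471, -0.1437, 0.0378]
force: [4.1, 16.2, 3.8]
ee_pos: [0.5972, -0.0192, 0.0766]
force: [1.3, -0.8, 0.1]
ee_pos: [0.6101, 0.0026, 0.1138]
force: [-0.1, -0.0, -0.2]
lid top 0 
z>83 outside 0 
-18 []
-10 []
0 [(-61, 53), (-60, 50), (-58, 55), (-54, 76), (-53, 74), (-52, 74), (-46, 63), (-44, 58), (-44, 62), (-44, 61), (-44, 49), (-43, 60), (-43, 61), (-42, 64)]
10 [(-54, 73), (-54, 72), (-53, 73), (-53, 75), (-52, 74), (-52, 75), (-52, 75), (-45, 55), (-45, 59), (-45, 63), (-44, 52), (-44, 62), (-44, 56), (-44, 51), (-44, 50), (-44, 64), (-43, 53), (-43, 62), (-42, 65), (-42, 66), (-42, 65)]
18 []
lid top 572 (array([-44.1, -57. ,  87. ]), array([-14.6, -41. ,  94.8]), array([43.9, 56.9, 98.5]))
z>83 outside 2 (array([-52.5, -13.4,  82.7]), array([-49.3,  -7.6,  85.4]), array([-46.2,  -1.7,  88.1]))
-18 [(-61, 47), (-59, 59), (-59, 47), (-59, 54), (-58, 45), (-56, 55), (-55, 56), (-54, 57), (-51, 57), (-49, 57), (-48, 74), (-47, 75), (-44, 62), (-44, 44), (-43, 31), (-43, 81), (-43, 85), (-42, 28), (-42, 19), (-42, 21)]
-10 [(-62, 55), (-60, 31), (-59, 44), (-59, 46), (-59, 15), (-57, 26), (-55, 53), (-52, 74), (-48, 77), (-45, 94), (-44, 54), (-44, 81), (-43, 59), (-43, 54), (-42, 64), (-42, 13)]
0 [(-62, 29), (-61, 17), (-60, 20), (-60, 51), (-60, 46), (-59, 23), (-59, 41), (-59, 47), (-58, 26), (-58, 55), (-52, 76), (-52, 78), (-46, 76), (-45, 75), (-44, 76), (-44, 54), (-43, 86), (-42, 47), (-42, 50), (-42, 80)]
10 [(-61, 54), (-60, 16), (-60, 12), (-59, 24), (-59, 29), (-57, 54), (-56, 57), (-53, 74), (-52, 79), (-48, 78), (-44, 82), (-44, 91), (-43, 83), (-42, 54), (-42, 83)]
18 [(-59, 50), (-59, 52), (-58, 46), (-52, 55), (-52, 57), (-52, 66), (-51, 68), (-49, 57), (-49, 72), (-48, 75), (-47, 56), (-45, 75), (-42, 95), (-42, 79), (-42, 90), (-42, 92)]
312 408
```

View pics/c13.png

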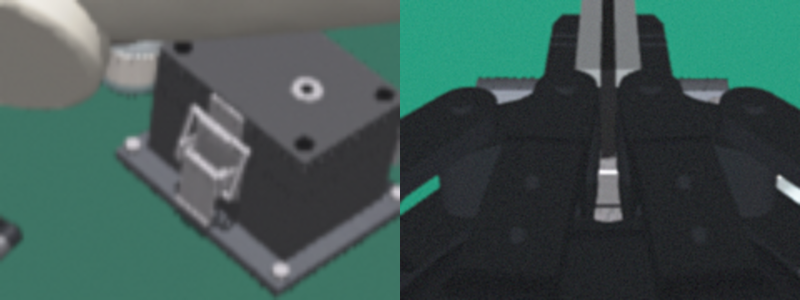

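The crop shows the lid shut, the wire loop over the keeper (around (220,125)) and the lever lying flat against the face (195,195). Depth agrees: lever face at x = −60 for z = 16–51, bar in the groove at z = 76, lid at 95 mm, robot clear. I make one last numeric check of the casting and screwdriver, then hand in.

```bash
python3 - <<'E'
from h import *
a,da,c=load('side0'); b,db,_=load('s13')
s=np.s_[270:320,335:450]; print('screwdriver diff',(abs(a[s].astype(int)-b[s]).max(2)>60).mean())
W=cloud(db,c); L=Rn.from_euler('z',-40,degrees=True).inv().apply((W-np.array([.519,.2228,0])).reshape(-1,3)).reshape(W.shape)*1e3
q=L[(db>0)&(abs(L[...,0])<25)&(L[...,1]>-38)&(L[...,1]<50)&(L[...,2]>80)&(L[...,2]<89)]; print(cv2.minAreaRect(q[:,:2].astype(np.float32)),np.median(q[:,2]))
s=get_state(); print(s['time'],s['force'])
ok=len(q)>500 and abs(np.median(q[:,2])-84)<1.5
if ok: print(job_done())
E
```

```text
screwdriver diff 0.4434782608695652
((-2.107522964477539, 3.8892974853515625), (67.86544036865234, 29.03941535949707), 89.81581115722656) 83.29387522603739
18.35 [ 0.13674436 -0.05309756 -0.30886959]
the job is handed in; nothing more can be done
None
```

```bash
python3 - <<'E'
from h import *
a=load('side0')[0][240:340,310:470,::-1]; b=load('s13')[0][240:340,310:470,::-1]
cv2.imwrite('pics/end.png',cv2.resize(np.hstack([a,b]),(800,250)))
E
```

```text
(no output)
```

View pics/end.png

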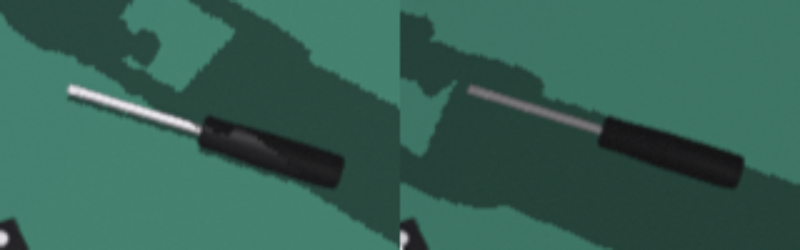

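I handed the job in at 18.35 s: the casting sits level in the V-block with its flange clear toward the gauge, the lid is shut, the loop is hooked and the lever is flat; the screwdriver hasn't moved (only the robot's shadow on it changed), and I did not re-measure the other bench items.

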